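Pack the sampling-bottle tray

TASK

Pack the carrying tray for a sampling round: stand the tall round bottle, the small round bottle and the lidded jar each in the insert whose round pocket is made for it, and lay the flat tin, now tucked under the lip of the bench shelf, in the insert with the rectangular recess. All four should sit right down in their pockets. Set the glass down gently rather than dropping it, and leave the square bottle and the open beaker standing where they are.

Things in the scene. Friction and masses are not known exactly. Their poses are not given: they have to be found in the camera images.
- tall_bottle_mid (a point): Tall round clear-glass bottle with a black screw cap. 150 mm high with the cap (all sizes in mm); straight body 50 diameter up to 90 above its foot, cone shoulder up to 112, short neck, cap 33 diameter from 124 to the top at 150 (easiest held by the cap, about 60 above the bottle's centre). About 0.16 kg. Stands on the bench. Origin: its centre, half-way up; z up along its axis.
- small_bottle_mid (a point): Small round clear-glass bottle with a black screw cap. 84 mm high; straight body 34 diameter up to 56 above its foot, cap 24 diameter from 67 to 84. About 0.06 kg. Stands on the bench. Origin: its centre, half-way up; z up along its axis.
- jar_mid (a point): Squat round clear-glass jar with a dark grey metal screw lid. 84 mm high; straight body 66 diameter up to 58 above its foot, lid 60 diameter from 66 to 84. About 0.13 kg. Stands on the bench. Origin: its centre, half-way up; z up along its axis.
- tin_mid (a point): Flat closed metal tin, 76 x 50 x 26 mm (x, y, z), 0.11 kg, on the bench. Its +x end (away from the robot) reaches 25 to 35 under the lip of a low fixed steel shelf; the lip crosses the tin square to its x within 0.1 rad, 36 to 54 above the bench: draw the tin 40 or more along its -x before lifting; the bench there is clear. Goods on the shelf stand 70 behind the lip. Origin: its centre, 13 up.
- square_bottle_mid (a point): Look-alike: clear-glass bottle as tall as the tall round one (150 mm) and with the same cap, but with a square body 54 x 54 mm. Not part of the set. Origin: its centre, half-way up; z up along its axis.
- beaker_mid (a point): Look-alike: straight-walled clear-glass beaker of the jar's size, 84 mm high, 66 diameter (rim 70), open on top (no lid), with a small pouring lip. Not part of the set. Origin: its centre, half-way up; z up along its axis.
- insert_tall: Grey moulded block, 104 x 104 x 24 mm, one of four fixed in the carrying tray (2 x 2, 106 between centres, sides parallel; their places change). Origin: centre of its underside, 4 above the bench; z up. One round pocket, 66 diameter and 16 deep, in its middle, for the tall round bottle. The tray's thin outer wall is 32 high.
- insert_small: Grey moulded block, 104 x 104 x 24 mm, one of four fixed in the carrying tray (2 x 2, 106 between centres, sides parallel; their places change). Origin: centre of its underside, 4 above the bench; z up. One round pocket, 50 diameter (the smallest) and 16 deep, in its middle, for the small bottle.
- insert_jar: Grey moulded block, 104 x 104 x 24 mm, one of four fixed in the carrying tray (2 x 2, 106 between centres, sides parallel; their places change). Origin: centre of its underside, 4 above the bench; z up. One round pocket, 82 diameter (the widest) and 16 deep, in its middle, for the jar.
- insert_tin: Grey moulded block, 104 x 104 x 24 mm, one of four fixed in the carrying tray (2 x 2, 106 between centres, sides parallel; their places change). Origin: centre of its underside, 4 above the bench; z up. One rectangular recess, 92 (along its x) by 66 (along its y) and 8 deep, in its middle, for the tin, whose long side lies along the block's x (either way round).
Things that resemble listed ones, but are neither listed nor needed, are in the scene too. What is shaped like the part that bears tall_bottle_mid but brown or green is not meant.

How it is judged:
By the outcome, as a careful person would: the job done as asked, in the order asked, and still so for the second after the job is handed in, with the robot touching nothing.
It also fails if it takes over 112 s, if anything falls off the work surface, if the arm or the gripper's body presses on something with over 40 N, if the wrist force passes 120 N, or if a joint passes its speed limit or range.

ROBOT

A 6-joint arm with a two-finger parallel gripper is mounted at the origin on the work surface. World frame = base frame: x ahead of the robot, y to its left, z up, the work surface at z = 0. Lengths are in mm, angles in rad, forces in N, time in s.
With the tool pointing down it reaches from about 300 to 775 mm from the base axis. Payload 14.6 kg.
Tool frame: the origin (TCP) lies on the centre line of the jaws, within the pads' length; the fingertips stand 19 mm ahead of it and the grasp point (between the pads) is the TCP (bot.tip_reach is the distance from the TCP to the fingertips, in mm); y points along the fingers, x is the direction in which the jaws open and shut, and the axes are right-handed (so a half turn about y gives the same grasp; the last joint's range is limited). The gripper opens to 85 mm and grips with 20 to 120 N. Pads are 22 mm wide; open, the fingers measure 114 mm over their backs; the gripper's body (76 mm by 85 mm) begins 54 mm behind the grasp point. The pads swing forward as they close: fully open they stand 13 mm farther back than shut.
Start: joints at [-1.29, 0.3, 1.521, -0, 1.321, -0.067], TCP at [187.449, -517.061, 225.681] pointing down, gripper open.
Joint ranges: [-3.03, 3.03], [-0.79, 2.21], [0.23, 2.52], [-1.04, 4.18], [0, 3.07], [-2.55, 2.55]. Speed limits (rad/s): [2.22, 2.22, 2.57, 3.14, 3.14, 3.14].

INTERFACE

Orientations are given as a unit quaternion [w, x, y, z].
In Python, from rig import bot gives the robot as it stands. Calls block until the motion is done:
- bot.move_to(position, orientation): joint-space move of the TCP to a pose.
- bot.servo_line(position, attitude=None, speed=150, until_force=None): straight line of the TCP; attitude=None keeps the orientation; speed is the mean speed in mm/s. With until_force (N) it stops when the force on the tool has changed by that much, and returns True; else False.
- bot.move_joints(angles): joint-space move.
- bot.move_gripper(opening, grip_force=None): finger opening in mm; grip_force is the grip in N (None keeps the last); returns when the fingers have stopped.
- bot.dwell(seconds).
- bot.ik(position, orientation): joint angles nearest the present ones, or None.
- bot.read_state(): the state.
- bot.read_camera(name): name is "side" or "top" or "wrist"; returns a dict with "image" (400x640x3 uint8, blue, green, red), "depth" (400x640 float32, mm along the optical axis (not along the pixel's ray), 0 where there is no reading), "fovy" (degrees; the focal length in pixels is half the picture's height over the tangent of half this angle, whatever the lens; pixels are square), "cx", "cy" (the principal point, pixels), "eye" and "attitude" of the camera in the world; the wrist camera has in their place "mount" (4x4, takes a point from camera to tool coordinates, whose origin is the TCP and whose axes are the tool frame's). Camera axes: x right, y down, z forward; pixel columns grow to the right and rows downward; lengths in mm; the calibration is good to about 2 mm. A picture is of the moment at which its call begins: read the wrist's pose just before it.
A pose or a line that the arm cannot do raises bot.MotionError and nothing moves.
- bot.finish_job(): hands the job in, once; it reports no verdict.
The state is a dict: "clock": time; "joint_positions": joint angles; "qvel": joint speeds; "effort": joint torques, N m; "ee_pos": TCP position; "tool_rot": TCP orientation; "ft_force": force on the tool from outside, world axes, zero at the start; "moment": the same for the moment, N m; "grip_width": finger opening in mm.
Only numpy, scipy, OpenCV 4.12 (cv2) and the standard library are available. Lean on these libraries where they do the work, as an engineer would, in place of code of your own. Each camera call takes 0.05 s, during which the arm holds its last target.

## Working session

There is one attempt and no reset: what is moved stays moved. The work goes in short steps, each a Python script; the robot and the scene stay as the last script left them, time stands still between calls to the robot, and variables do not carry over. Pictures are saved under pics/ and viewed, and the job is handed in when it is done.

```bash
mkdir -p pics; ls
cat > h.py <<'E'
import numpy as np, cv2, pickle
from scipy.spatial.transform import Rotation as R
def rot(q): return R.from_quat([q[1],q[2],q[3],q[0]]).as_matrix()
def cam(c):
    f=200/np.tan(np.radians(c['fovy'])/2); return f
def ray(c,u,v):
    f=cam(c); A=np.array(c['attitude']); 
    M=rot(A) if A.size==4 else A.reshape(3,3)
    return np.array(c['eye']), M@np.array([(u-c['cx'])/f,(v-c['cy'])/f,1.])
def atz(c,u,v,z):
    e,d=ray(c,u,v); return e+d*(z-e[2])/d[2]
def atd(c,u,v):
    e,d=ray(c,u,v); return e+d*c['depth'][int(v),int(u)]
def load(n): return pickle.load(open(n+'.pkl','rb'))
E
python3 - <<'E'
from rig import bot
import cv2,pickle
for n in ('side','top'):
    c=bot.read_camera(n); pickle.dump(c,open(n+'.pkl','wb')); cv2.imwrite(f'pics/{n}0.png',c['image'])
    print({k:v for k,v in c.items() if k not in('image','depth')})
s=bot.read_state(); print(s['clock'],s['ee_pos'],s['tool_rot'],s['grip_width'])
E
```

```text
pics
{'fovy': 57.4051306354393, 'cx': 315.9908866198281, 'cy': 202.33916168529112, 'eye': array([107.72364646, 891.54515015, 848.57339859]), 'attitude': array([ 0.11059747, -0.22982278,  0.88190185, -0.39648306])}
{'fovy': 52.13151292621878, 'cx': 321.30272112214624, 'cy': 198.0606461525312, 'eye': array([ 451.40267113,  124.72823967, 1222.75069601]), 'attitude': array([-0.03819702,  0.71296451, -0.69904696,  0.03944544])}
0.1 [ 187.39098995 -516.86270012  225.16709393] [ 0.57919794 -0.57874364  0.40623181 -0.40566152] 85.58033767666578
```

View pics/top0.png

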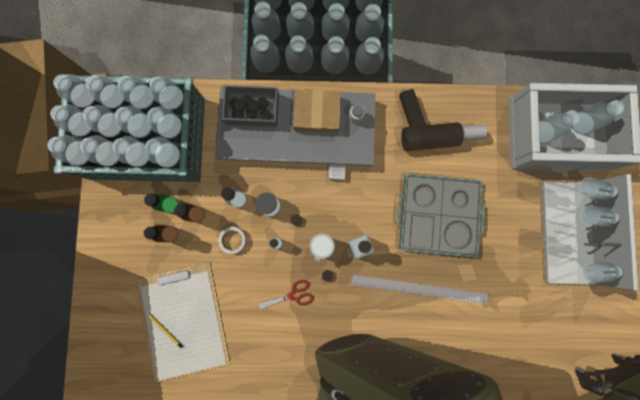

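View pics/side0.png

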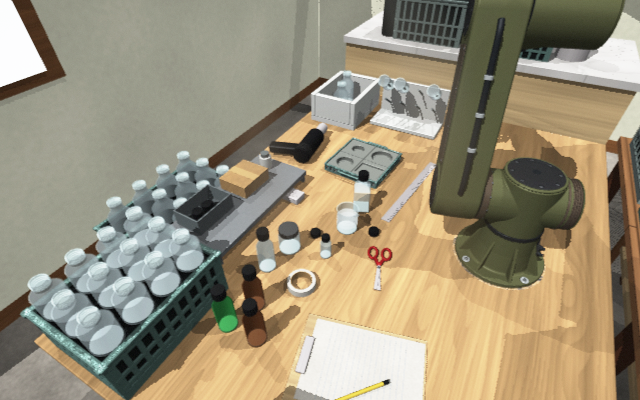

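Run:
```python
from h import *
t=load('top');s=load('side')
cv2.imwrite('pics/t1.png',cv2.resize(t['image'][150:290,200:400],None,fx=4,fy=4,interpolation=cv2.INTER_CUBIC))
cv2.imwrite('pics/t2.png',cv2.resize(t['image'][155:275,380:500],None,fx=5,fy=5,interpolation=cv2.INTER_CUBIC))
cv2.imwrite('pics/s1.png',cv2.resize(s['image'][120:280,240:440],None,fx=4,fy=3.75,interpolation=cv2.INTER_CUBIC)[:600])
```

```text
(no output)
```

View pics/t1.png

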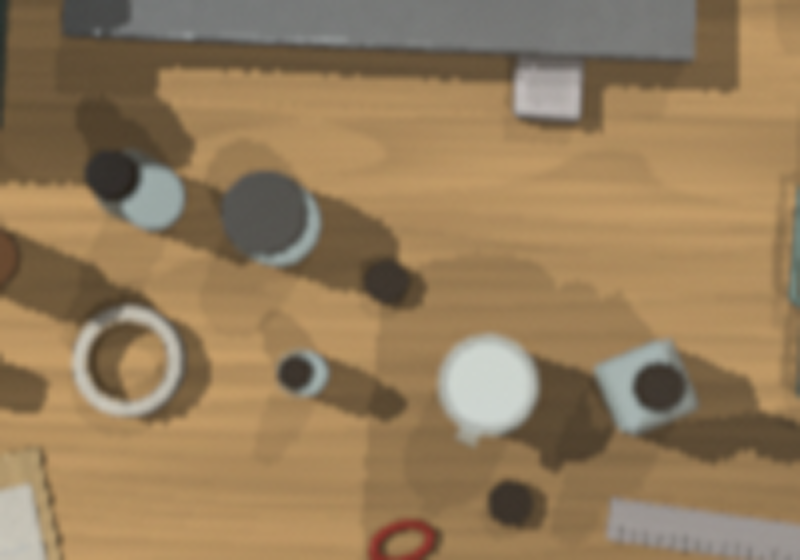

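View pics/t2.png

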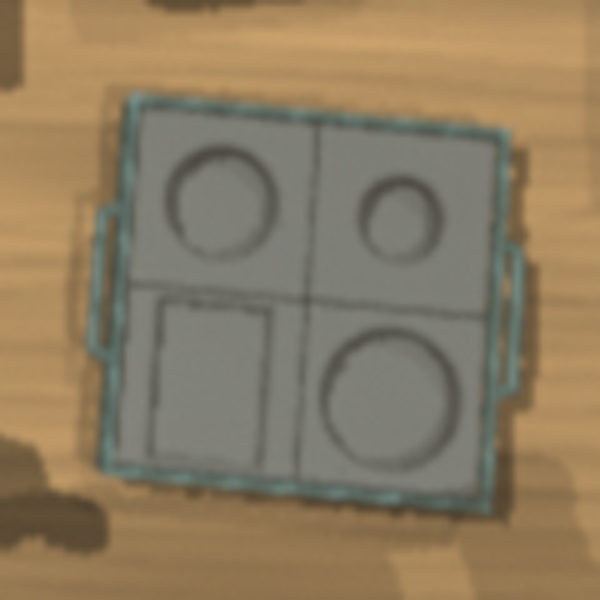

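View pics/s1.png

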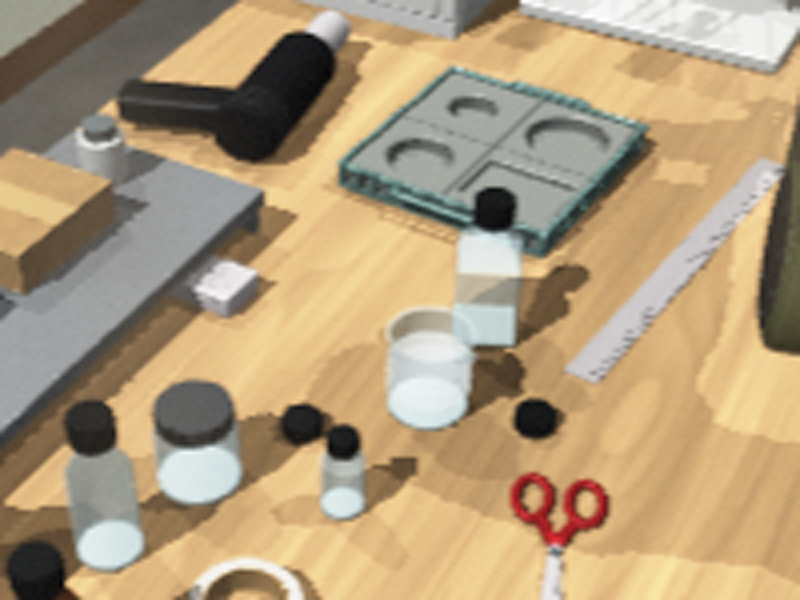

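Run:
```python
from h import *
t=load('top');s=load('side');np.set_printoptions(precision=1,suppress=True)
P=lambda U,V:((U+.5)/4-.5+200,(V+.5)/4-.5+150)
Q=lambda U,V:((U+.5)/5-.5+380,(V+.5)/5-.5+155)
S=lambda U,V:((U+.5)/4-.5+240,(V+.5)/3.75-.5+120)
for n,(U,V),z in [('tall',(113,174),150),('jar',(266,214),84),('small',(297,373),84),('sq',(660,386),150),('beak',(489,383),84),('tinA',(516,118),26),('tinB',(581,122),26),('tinC',(517,60),26),('tinD',(582,62),26),('lip1',(62,36),54),('lip2',(694,60),54),('cap1',(387,281),15),('cap2',(512,503),15),('tape',(129,361),20)]:
    u,v=P(U,V); print(n,atz(t,u,v,z),atd(t,u+.5,v+.5)[2])
for n,(U,V) in dict(tall=(222,203),small=(400,220),jar=(391,400),c1=(132,97),c2=(507,134),c3=(490,510),c4=(105,470),mid=(308,302),r1=(157,298),r2=(270,310),r3=(262,468),r4=(152,458)).items():
    u,v=Q(U,V); print(n,atz(t,u,v,36 if n[0]=='c' else 28),atd(t,u+.5,v+.5)[2])
for n,(U,V),z in [('tall cap',(92,418),150),('jar',(194,398),84),('small',(343,432),84),('sq',(496,196),150)]:
    print('side',n,atz(s,*S(U,V),z))
print('side shelf',[atz(s,*S(U,V),54) for U,V in ((262,196),)])
```

```text
tall [578. 371. 150.] 148.4816901377942
jar [559.7 278.   84. ] 82.90998084758121
small [449.7 252.7  84. ] 83.49134916034677
sq [446.    8.6 150. ] 148.9352673762255
beak [445.4 119.8  84. ] 53.08135783626972
tinA [640.2 103.3  26. ] 12.958519170679892
tinB [638.2  55.2  26. ] 2.7379436984938366
tinC [683.8 103.4  26. ] 22.27822014769754
tinD [683.3  55.1  26. ] 23.874540912793464
lip1 [689.4 434.5  54. ] -2.5804285249755594
lip2 [681.  -24.6  54. ] 1.646069223308814
cap1 [518.4 196.3  15. ] 15.59835054297946
cap2 [358.6 101.1  15. ] 18.381741823453467
tape [455.9 383.   20. ] -1.5225328257006367
tall [ 597.7 -178.2   28. ] 13.72577638669577
small [ 589.7 -282.9   28. ] 12.253603247804676
jar [ 484.  -275.8   28. ] 12.51451314935207
c1 [ 658.4 -123.7   36. ] 28.829352315052574
c2 [ 640.8 -344.    36. ] 28.11004134401378
c3 [ 421.8 -329.1   36. ] -1.5777269496668396
c4 [ 440.3 -107.5   36. ] 30.99183545491769
mid [ 540.3 -228.2   28. ] 14.080517217685156
r1 [ 540.9 -139.7   28. ] 26.14713404790882
r2 [ 535.1 -205.8   28. ] 24.943479653383292
r3 [ 443.2 -200.2   28. ] 26.41344830513708
r4 [ 447.7 -136.4   28. ] 22.682051606184814
side tall cap [573.9 375.4 150. ]
side jar [564.7 272.3  84. ]
side small [450.7 251.5  84. ]
side sq [445.6   5.8 150. ]
side shelf [array([678.4, -14.5,  54. ])]
```

```bash
cat >> h.py <<'E'
def quat(a):
    x=np.array([np.cos(a),np.sin(a),0]);y=np.array([0,0,-1.]);z=np.cross(x,y)
    q=R.from_matrix(np.c_[x,y,z]).as_quat(); return [q[3],q[0],q[1],q[2]]
def wcam(bot,name=None):
    s=bot.read_state(); c=bot.read_camera('wrist'); M=rot(s['tool_rot']); m=np.array(c['mount'])
    c['attitude']=M@m[:3,:3]; c['eye']=np.array(s['ee_pos'])+M@m[:3,3]
    if name: cv2.imwrite(f'pics/{name}.png',c['image']); pickle.dump(c,open(name+'.pkl','wb'))
    return c
def best(bot,p,angs):
    for a in angs:
        q=bot.ik(p,quat(a)); print('a',a,None if q is None else np.round(q,2))
def angq(bot,p,a):
    # pick among a, a+pi the one with j6 nearest to centre
    o=[(abs(bot.ik(p,quat(b))[5]),b) for b in (a,a+np.pi,a-np.pi) if bot.ik(p,quat(b)) is not None]
    return min(o)[1]
E
python3 - <<'E'
from rig import bot
from h import *
np.set_printoptions(precision=3,suppress=True)
s=bot.read_state(); print(rot(s['tool_rot']),bot.tip_reach)
c=wcam(bot,'w0'); print(c['mount'],c['fovy'],c['cx'],c['cy'])
for n,p in dict(tall=(576,373,250),tallpk=(598,-178,250),small=(450,253,200),jar=(560,277,200),tin=(660,79,200),pre=(660,79,30),pk=(484,-276,200)).items():
    print(n)
    for k in range(4): 
        best(bot,p,[k*np.pi/4, k*np.pi/4-np.pi])
E
```

```text
[[ 0.341 -0.     0.94 ]
 [-0.94   0.001  0.341]
 [-0.001 -1.     0.   ]] 19.0
[[   1.       0.       0.      -0.387]
 [  -0.      -0.286    0.958 -147.683]
 [   0.      -0.958   -0.286   73.339]
 [   0.       0.       0.       1.   ]] 70.48377340002973 325.30191250926856 198.9653158449879
tall
a 0.0 [ 0.52  0.61  1.03 -0.    1.51  0.52]
a -3.141592653589793 None
a 0.7853981633974483 [ 0.52  0.61  1.03 -0.    1.51 -0.26]
a -2.356194490192345 None
a 1.5707963267948966 [ 0.52  0.61  1.03 -0.    1.51 -1.05]
a -1.5707963267948966 [ 0.52  0.61  1.03 -0.    1.51  2.09]
a 2.356194490192345 [ 0.52  0.61  1.03 -0.    1.51 -1.83]
a -0.7853981633974483 [ 0.52  0.61  1.03 -0.    1.51  1.31]
tallpk
a 0.0 [-0.35  0.45  1.26 -0.    1.43 -0.35]
a -3.141592653589793 None
a 0.7853981633974483 [-0.35  0.45  1.26 -0.    1.43 -1.13]
a -2.356194490192345 [-0.35  0.45  1.26 -0.    1.43  2.01]
a 1.5707963267948966 [-0.35  0.45  1.26 -0.    1.43 -1.92]
a -1.5707963267948966 [-0.35  0.45  1.26 -0.    1.43  1.22]
a 2.356194490192345 None
a -0.7853981633974483 [-0.35  0.45  1.26 -0.    1.43  0.44]
small
a 0.0 [ 
[... 1332 characters left out ...]
07 -0.72]
a -2.356194490192345 [ 0.06  0.75  1.32 -0.    1.07  2.42]
a 1.5707963267948966 [ 0.06  0.75  1.32 -0.    1.07 -1.51]
a -1.5707963267948966 [ 0.06  0.75  1.32 -0.    1.07  1.63]
a 2.356194490192345 [ 0.06  0.75  1.32 -0.    1.07 -2.29]
a -0.7853981633974483 [ 0.06  0.75  1.32 -0.    1.07  0.85]
pk
a 0.0 [-0.58  0.34  1.53 -0.    1.27 -0.58]
a -3.141592653589793 None
a 0.7853981633974483 [-0.58  0.34  1.53 -0.    1.27 -1.37]
a -2.356194490192345 [-0.58  0.34  1.53 -0.    1.27  1.77]
a 1.5707963267948966 [-0.58  0.34  1.53 -0.    1.27 -2.15]
a -1.5707963267948966 [-0.58  0.34  1.53 -0.    1.27  0.99]
a 2.356194490192345 None
a -0.7853981633974483 [-0.58  0.34  1.53 -0.    1.27  0.2 ]
```

View pics/w0.png

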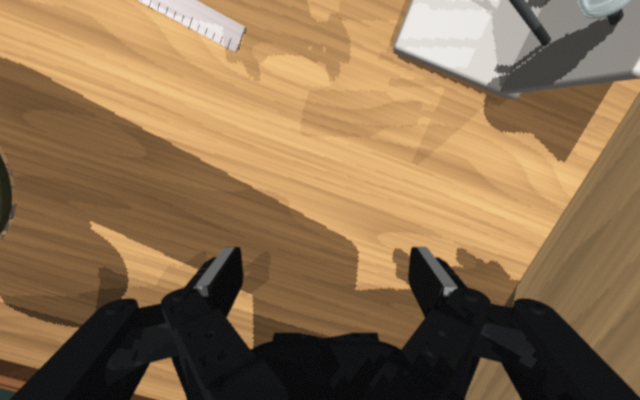

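Run:
```python
from rig import bot
from h import *
np.set_printoptions(precision=1,suppress=True)
bot.move_to((598,-178,290),quat(0)); wcam(bot,'wt')
print(bot.read_state()['clock'])
bot.move_to((576,373,260),quat(0)); wcam(bot,'w1')
print(bot.read_state()['clock'],bot.read_state()['ee_pos'])
```

```text
2.1417
4.1833 [576.6 372.  260.1]
```

View pics/wt.png

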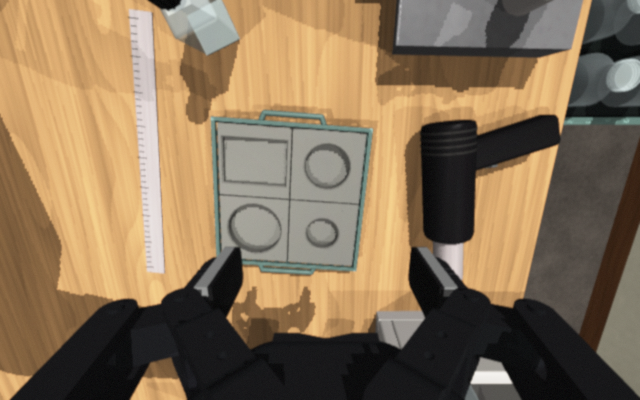

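View pics/w1.png

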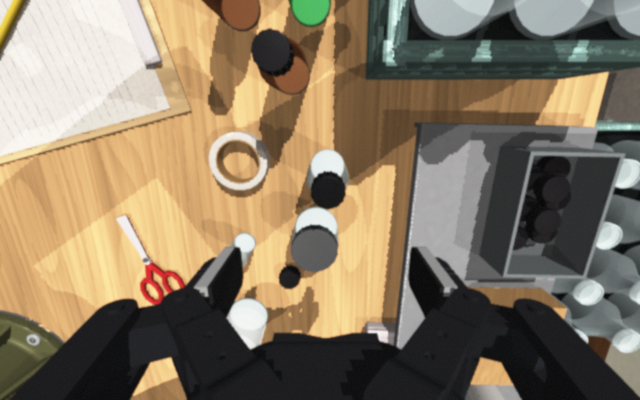

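Run:
```python
from h import *
c=load('wt');cv2.imwrite('pics/wt1.png',cv2.resize(c['image'][105:280,200:385],None,fx=3.4,fy=3.4,interpolation=cv2.INTER_CUBIC))
c=load('w1');cv2.imwrite('pics/w11.png',cv2.resize(c['image'][140:290,220:360],None,fx=4,fy=4,interpolation=cv2.INTER_CUBIC))
```

```text
(no output)
```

View pics/wt1.png

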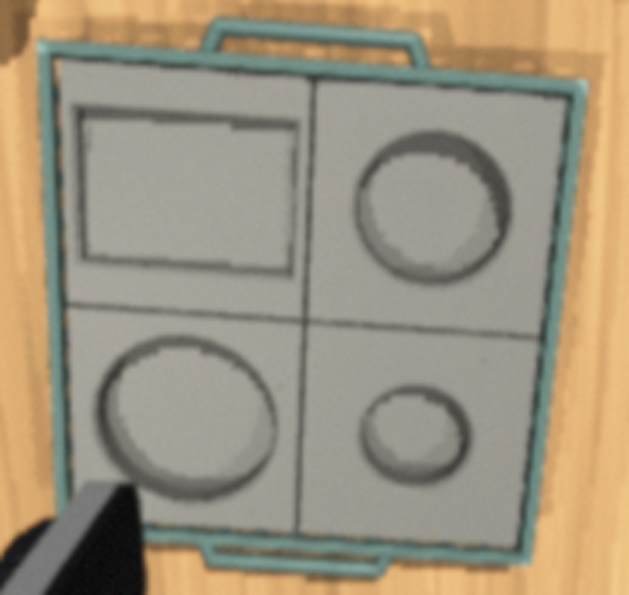

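View pics/w11.png

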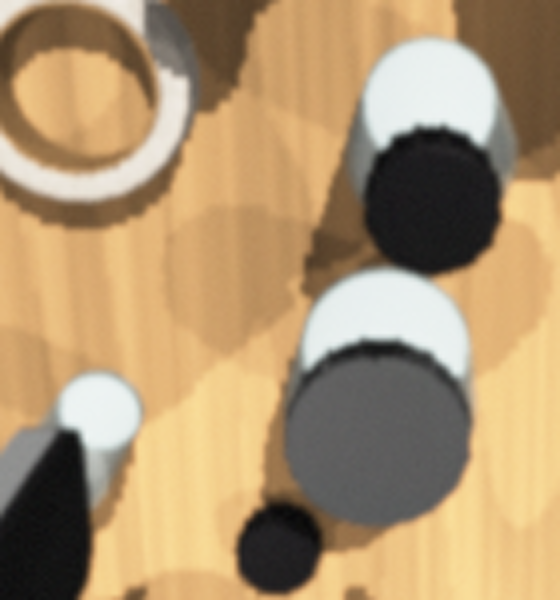

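Run:
```python
from h import *
np.set_printoptions(precision=1,suppress=True)
c=load('wt');T=lambda U,V:((U+.5)/3.4-.5+200,(V+.5)/3.4-.5+105)
for n,p in dict(tall=(432,208),small=(415,435),jar=(186,419),mid=(306,320),r1=(77,108),r2=(298,123),r3=(292,274),r4=(83,259)).items():
    print(n,atz(c,*T(*p),28))
c=load('w1');T=lambda U,V:((U+.5)/4-.5+220,(V+.5)/4-.5+140)
print('tall cap',atz(c,*T(432,205),150)); print('jar',atz(c,*T(377,435),84))
```

```text
tall [ 600.1 -177.3   28. ]
small [ 592.3 -282.6   28. ]
jar [ 487.4 -274.6   28. ]
mid [ 544.1 -227.3   28. ]
r1 [ 452.1 -135.1   28. ]
r2 [ 544.  -141.3   28. ]
r3 [ 538.8 -206.3   28. ]
r4 [ 448.  -199.5   28. ]
tall cap [579.3 376.4 150. ]
jar [562.7 283.9  84. ]
```

```bash
cat >> h.py <<'E'
def pick(bot,x,y,a,z,force,pre,lift=None):
    bot.move_gripper(pre)
    bot.servo_line((x,y,z+30),speed=250)
    r=bot.servo_line((x,y,z),speed=80,until_force=15); print('hit',r,bot.read_state()['ee_pos'])
    bot.move_gripper(10,force); s=bot.read_state(); print('grip',s['grip_width'],s['ft_force'])
def place(bot,x,y,z,open_,up):
    bot.servo_line((x,y,z+25),speed=200)
    bot.servo_line((x,y,z+4),speed=50)
    r=bot.servo_line((x,y,z-3),speed=15,until_force=4); s=bot.read_state(); print('down',r,s['ee_pos'],s['ft_force'])
E
python3 - <<'E'
from rig import bot
from h import *
np.set_printoptions(precision=1,suppress=True)
pick(bot,578,374,0,140,30,80)
bot.servo_line((578,374,280),speed=200)
s=bot.read_state(); print(s['grip_width'],s['clock'],s['ft_force']); wcam(bot,'w2')
E
```

```text
hit False [578.  374.  139.9]
grip 30.649654047581222 [0.8 0.1 3.5]
30.263362756317854 6.8167 [ 0.8  0.  -2.4]
```

View pics/w2.png

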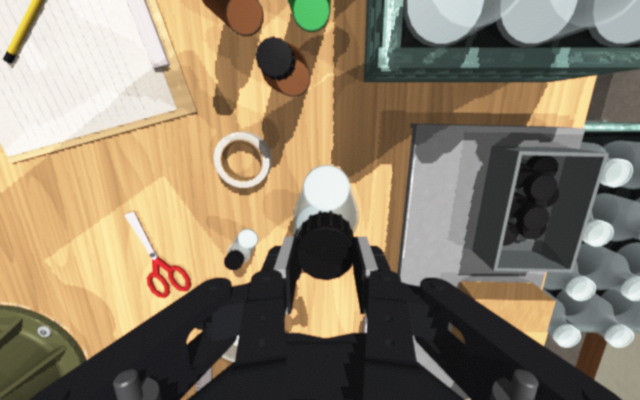

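Run:
```python
from rig import bot
from h import *
np.set_printoptions(precision=1,suppress=True)
c=load('w2'); print(atz(c,325,241,290),atz(c,325,246,290),atz(c,327,189,130+10))
bot.move_to((599,-178,290),quat(0))
place(bot,599,-178,152,0,0)
print(bot.read_state()['clock']); wcam(bot,'w3')
```

```text
[578.1 383.6 290. ] [578.1 380.7 290. ] [579.6 372.6 140. ]
down True [ 599.4 -178.1  152.5] [-0.5 -0.2  3.8]
10.4917
```

View pics/w3.png

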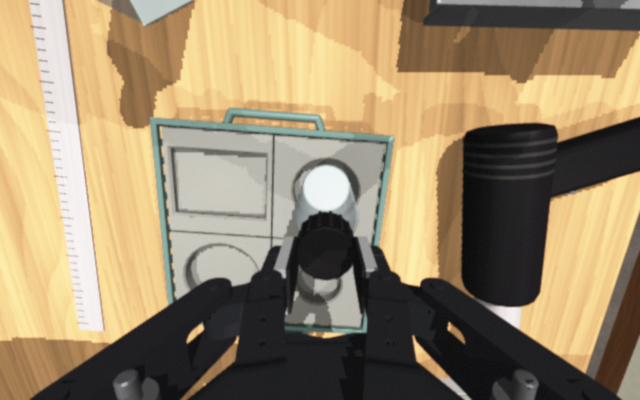

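Run:
```python
from rig import bot
from h import *
np.set_printoptions(precision=1,suppress=True)
bot.move_gripper(75)
bot.servo_line((599,-178,250),speed=200); wcam(bot,'w4')
bot.move_to((450,252,190),quat(-0.785)); wcam(bot,'w5')
print(bot.read_state()['clock'])
```

```text
13.4667
```

View pics/w4.png

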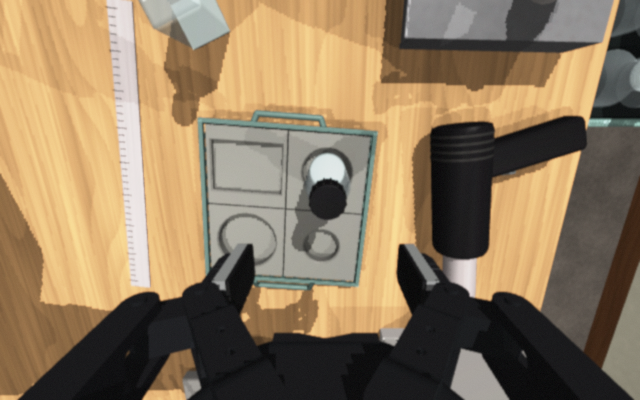

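View pics/w5.png

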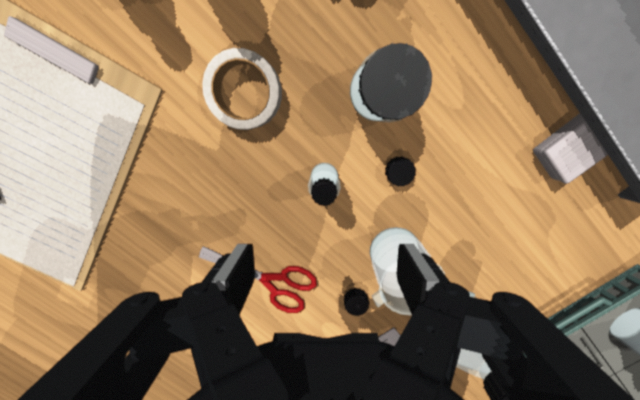

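Run:
```python
from rig import bot
from h import *
np.set_printoptions(precision=1,suppress=True)
c=load('w5'); p=atz(c,324,192,84); print('small',p); print('jar',atz(c,397,81,84),'cap4',atz(load('w4'),327,199,162))
x,y=(p[:2]+[450.2,252.2])/2
assert abs(p[0]-450)<6 and abs(p[1]-252)<6
pick(bot,x,y,0,79,25,60)
bot.servo_line((x,y,190),speed=200); wcam(bot,'w6')
print(bot.read_state()['grip_width'],bot.read_state()['clock'])
```

```text
small [452.7 255.7  84. ]
jar [563.3 280.4  84. ] cap4 [ 600.4 -174.4  162. ]
hit False [451.6 254.   79.4]
grip 10.075188540928734 [-0.  -0.7  0.1]
10.325567278691407 16.0583
```

View pics/w6.png

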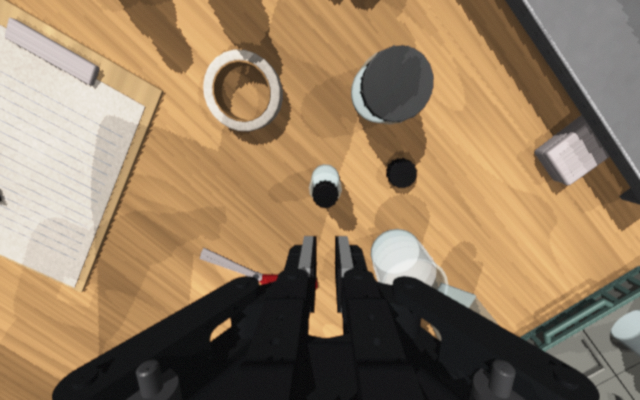

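Run:
```python
from h import *
np.set_printoptions(precision=1,suppress=True)
t=load('top')
for n,u,v in [('w5',324,191),('w6',325,194),('w5',397,81),('w2',325,246),('w2',325,240),('w4',327,199),('w6',311,262),('w6',310,240),('w6',344,240)]:
    c=load(n); print(n,u,v,c['depth'][v,u],atd(c,u,v),c['eye'])
c=load('w6'); M=c['attitude']
# project predicted cap point
for p in [(450,252.3,84),(451.6,254,171),(451.6,254,190)]:
    q=M.T@(np.array(p)-c['eye']); f=cam(c); print(p,q, c['cx']+f*q[0]/q[2],c['cy']+f*q[1]/q[2])
```

```text
w5 324 191 263.4227 [453.2 256.2  83. ] [502.3 303.6 337.6]
w6 325 194 262.81088 [452.6 255.9  83.3] [503.1 305.8 336.4]
w5 397 81 235.7993 [563.5 280.3  83.6] [502.3 303.6 337.6]
w2 325 246 152.19772 [578.1 379.3 287.2] [578.6 447.2 425.7]
w2 325 240 151.06369 [578.1 382.9 287.3] [578.6 447.2 425.7]
w4 327 199 244.34416 [ 600.4 -174.4  162.2] [ 599.6 -104.8  396.4]
w6 311 262 123.04168 [455.2 266.7 226.4] [503.1 305.8 336.4]
w6 310 240 145.47964 [453.7 267.6 203.1] [503.1 305.8 336.4]
w6 344 240 145.78125 [466.  255.2 202.8] [503.1 305.8 336.4]
(450, 252.3, 84) [  0.4  -0.2 263.4] 325.7490628529948 198.74858895959102
(451.6, 254, 171) [  0.3  22.5 179.4] 325.75942484910604 234.50268726338848
(451.6, 254, 190) [  0.3  28.  161.2] 325.7891883352039 248.08615115843955
```

Run:
```python
from h import *
np.set_printoptions(precision=1,suppress=True)
c=load('w6');cv2.imwrite('pics/w61.png',cv2.resize(c['image'][220:300,270:390],None,fx=6,fy=6,interpolation=cv2.INTER_CUBIC))
for u in (306,310,313,342,346):
  print(u,[(v,round(float(atd(c,u,v)[2]),0)) for v in range(230,262,2)])
c=load('w4')
for u in (235,240,246,250):
  print(u,[(v,round(float(atd(c,u,v)[2]),0)) for v in range(236,270,2)])
```

```text
306 [(230, -1.0), (232, -1.0), (234, 0.0), (236, 199.0), (238, 201.0), (240, 204.0), (242, 206.0), (244, 208.0), (246, 210.0), (248, 213.0), (250, 215.0), (252, 217.0), (254, 218.0), (256, 220.0), (258, 223.0), (260, 224.0)]
310 [(230, -0.0), (232, -1.0), (234, 0.0), (236, 198.0), (238, 202.0), (240, 203.0), (242, 206.0), (244, 209.0), (246, 211.0), (248, 213.0), (250, 214.0), (252, 217.0), (254, 219.0), (256, 221.0), (258, 223.0), (260, 225.0)]
313 [(230, -0.0), (232, -0.0), (234, 0.0), (236, 199.0), (238, 201.0), (240, 204.0), (242, 206.0), (244, 208.0), (246, 211.0), (248, 213.0), (250, 215.0), (252, 218.0), (254, 218.0), (256, 220.0), (258, 223.0), (260, 224.0)]
342 [(230, 1.0), (232, -1.0), (234, -1.0), (236, 199.0), (238, 202.0), (240, 204.0), (242, 206.0), (244, 210.0), (246, 210.0), (248, 213.0), (250, 215.0), (252, 217.0), (254, 219.0), (256, 221.0), (258, 222.0), (260, 224.0)]
346 [(230, -2.0), (232, -1.0), (234, -1.0), (236, 199.0), (238, 201.0), (240, 203.0), (242, 207.0), (244, 208.0), (246, 210.0), (248, 213.0), (250, 214.0), (252, 217.0), (254, 220.0), (256, 220.0), (2
[... 279 characters left out ...]
, (238, 12.0), (240, 12.0), (242, 11.0), (244, 269.0), (246, 271.0), (248, 273.0), (250, 275.0), (252, 277.0), (254, 280.0), (256, 282.0), (258, 282.0), (260, 285.0), (262, 286.0), (264, 286.0), (266, 286.0), (268, 286.0)]
246 [(236, 11.0), (238, 12.0), (240, 12.0), (242, 12.0), (244, 268.0), (246, 270.0), (248, 273.0), (250, 275.0), (252, 276.0), (254, 276.0), (256, 276.0), (258, 277.0), (260, 277.0), (262, 277.0), (264, 278.0), (266, 277.0), (268, 277.0)]
250 [(236, 10.0), (238, 12.0), (240, 11.0), (242, 12.0), (244, 268.0), (246, 269.0), (248, 269.0), (250, 270.0), (252, 269.0), (254, 269.0), (256, 270.0), (258, 269.0), (260, 270.0), (262, 270.0), (264, 271.0), (266, 271.0), (268, 272.0)]
```

View pics/w61.png

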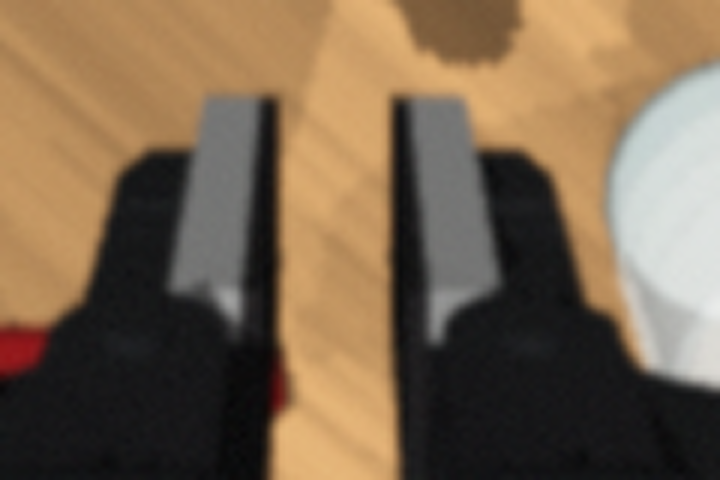

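Run:
```python
from h import *
np.set_printoptions(precision=1,suppress=True)
for n in('w2','w3'):
  c=load(n)
  for u in (280,284,288,292,360,366,372):
    print(n,u,[(v,round(float(atd(c,u,v)[2]),0)) for v in range(232,268,3)])
c=load('w2');cv2.imwrite('pics/w21.png',cv2.resize(c['image'][200:300,260:390],None,fx=6,fy=6,interpolation=cv2.INTER_CUBIC))
```

```text
w2 280 [(232, -1.0), (235, 0.0), (238, 1.0), (241, 0.0), (244, -1.0), (247, 293.0), (250, 305.0), (253, 308.0), (256, 311.0), (259, 313.0), (262, 316.0), (265, 318.0)]
w2 284 [(232, 1.0), (235, -1.0), (238, 292.0), (241, 294.0), (244, 298.0), (247, 301.0), (250, 303.0), (253, 307.0), (256, 311.0), (259, 313.0), (262, 316.0), (265, 318.0)]
w2 288 [(232, -3.0), (235, -0.0), (238, 291.0), (241, 295.0), (244, 298.0), (247, 301.0), (250, 303.0), (253, 308.0), (256, 310.0), (259, 314.0), (262, 316.0), (265, 318.0)]
w2 292 [(232, -1.0), (235, 58.0), (238, 290.0), (241, 294.0), (244, 298.0), (247, 302.0), (250, 305.0), (253, 307.0), (256, 309.0), (259, 311.0), (262, 311.0), (265, 312.0)]
w2 360 [(232, 0.0), (235, 0.0), (238, 290.0), (241, 294.0), (244, 299.0), (247, 301.0), (250, 305.0), (253, 307.0), (256, 310.0), (259, 314.0), (262, 314.0), (265, 315.0)]
w2 366 [(232, -1.0), (235, -1.0), (238, 291.0), (241, 294.0), (244, 298.0), (247, 302.0), (250, 305.0), (253, 307.0), (256, 311.0), (259, 312.0), (262, 315.0), (265, 317.0)]
w2 372 [(232, -1.0), (235, -0.0), (238, -0.0), (241, 0.0), (244, 
[... 615 characters left out ...]
193.0)]
w3 292 [(232, 28.0), (235, 27.0), (238, 165.0), (241, 168.0), (244, 172.0), (247, 175.0), (250, 178.0), (253, 182.0), (256, 184.0), (259, 185.0), (262, 185.0), (265, 184.0)]
w3 360 [(232, 28.0), (235, 27.0), (238, 165.0), (241, 169.0), (244, 173.0), (247, 177.0), (250, 178.0), (253, 182.0), (256, 184.0), (259, 187.0), (262, 189.0), (265, 189.0)]
w3 366 [(232, 27.0), (235, 28.0), (238, 165.0), (241, 169.0), (244, 172.0), (247, 175.0), (250, 178.0), (253, 182.0), (256, 185.0), (259, 187.0), (262, 190.0), (265, 192.0)]
w3 372 [(232, 28.0), (235, 11.0), (238, 20.0), (241, 22.0), (244, 23.0), (247, 167.0), (250, 172.0), (253, 181.0), (256, 186.0), (259, 188.0), (262, 190.0), (265, 193.0)]
```

View pics/w21.png

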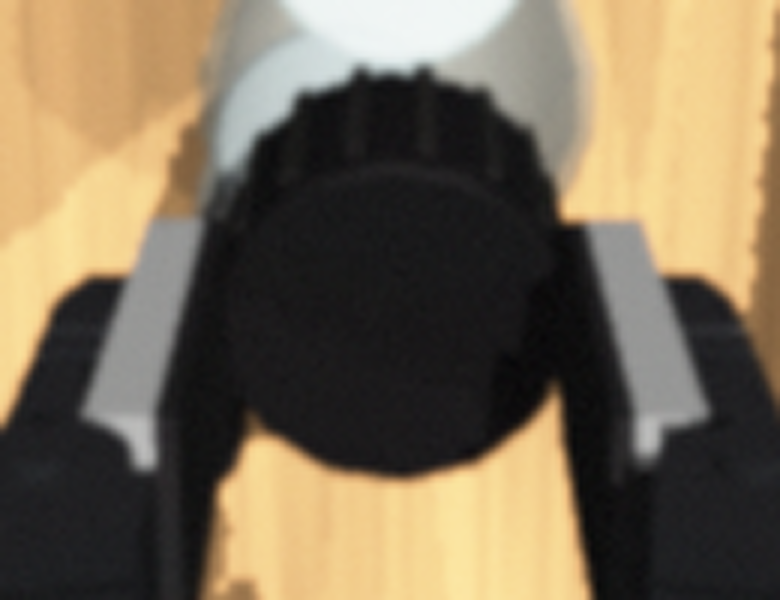

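Run:
```python
from rig import bot
from h import *
np.set_printoptions(precision=1,suppress=True)
x,y=451.5,254
pick(bot,x,y,0,53,25,60)
print(bot.read_state()['clock']); wcam(bot,'w7')
```

```text
hit False [451.7 254.1  53.3]
grip 24.029589105349505 [-1.5 -0.1  6.5]
18.175
```

View pics/w7.png

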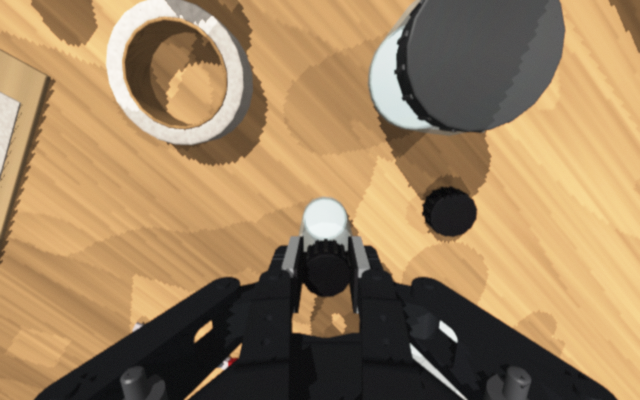

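Run:
```python
from rig import bot
from h import *
np.set_printoptions(precision=1,suppress=True)
bot.servo_line((451.7,254,245),speed=250)
print(bot.read_state()['grip_width'])
bot.move_to((591,-283,245),quat(-0.785))
place(bot,591,-283,65.3,0,0)
print(bot.read_state()['clock']); wcam(bot,'w8')
```

```text
23.311064701247222
down True [ 591.3 -283.2   66.5] [-0.5 -0.2  5.7]
22.9667
```

View pics/w8.png

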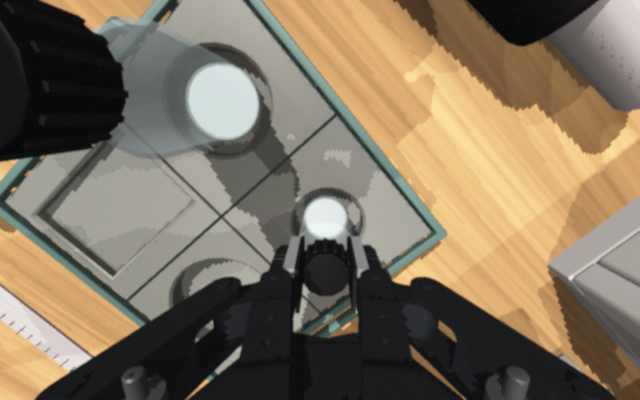

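Run:
```python
from rig import bot
from h import *
np.set_printoptions(precision=1,suppress=True)
bot.move_gripper(50)
bot.servo_line((591,-283,230),speed=250)
bot.move_to((561.5,279,190),quat(-0.785)); bot.move_gripper(85);c=wcam(bot,'w9')
print(bot.read_state()['clock'])
for u in (230,240,250): print(u,[(v,round(float(atd(c,u,v)[2]),0)) for v in range(236,260,2)])
```

```text
26.725
230 [(236, -2.0), (238, -1.0), (240, -2.0), (242, -0.0), (244, -3.0), (246, 212.0), (248, 214.0), (250, 215.0), (252, 218.0), (254, 219.0), (256, 223.0), (258, 224.0)]
240 [(236, 1.0), (238, -1.0), (240, -1.0), (242, -0.0), (244, -0.0), (246, -1.0), (248, 209.0), (250, 210.0), (252, 210.0), (254, 211.0), (256, 211.0), (258, 211.0)]
250 [(236, -0.0), (238, -1.0), (240, -0.0), (242, 0.0), (244, -1.0), (246, -0.0), (248, 0.0), (250, -1.0), (252, 0.0), (254, -0.0), (256, 0.0), (258, -1.0)]
```

View pics/w9.png

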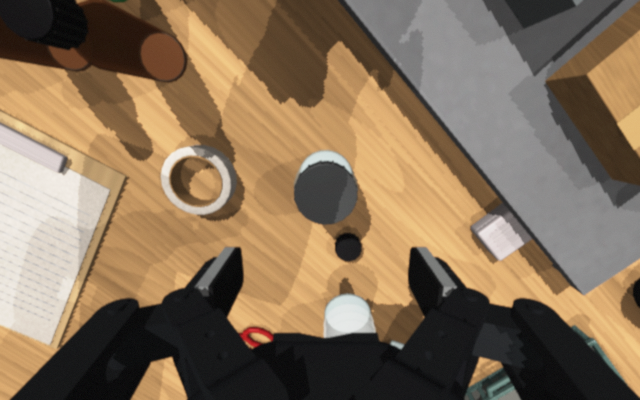

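Run:
```python
from rig import bot
from h import *
np.set_printoptions(precision=1,suppress=True)
p=atz(load('w9'),326,193,84); print(p)
x,y=(p[:2]+[559.7,278])/2; print(x,y)
pick(bot,x,y,0,48,30,85)
print(bot.read_state()['clock']); c=wcam(bot,'w10')
```

```text
[564.5 281.   84. ]
562.1141168872753 279.521291338467
hit False [562.1 279.5  47.8]
grip 59.69030192823695 [-1.  -0.6  5.1]
28.45
```

View pics/w10.png

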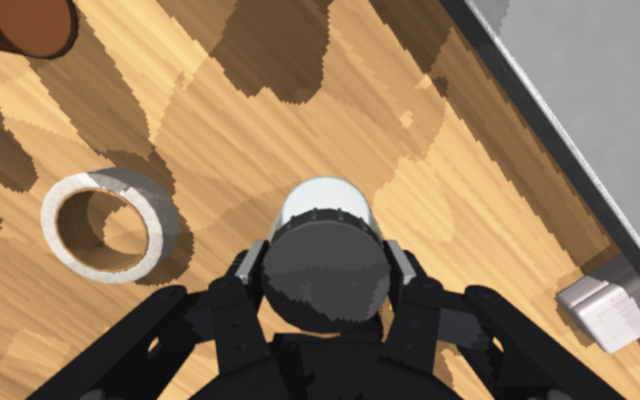

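Run:
```python
from rig import bot
from h import *
np.set_printoptions(precision=1,suppress=True)
bot.servo_line((562,279.5,240),speed=250)
print(bot.read_state()['grip_width'])
bot.move_to((485.5,-275.5,240),quat(-0.785))
place(bot,485.5,-275.5,60,0,0)
print(bot.read_state()['clock']); wcam(bot,'w12')
```

```text
59.24684504511496
down True [ 485.7 -275.7   61.4] [0.1 0.  5.3]
33.2417
```

View pics/w12.png

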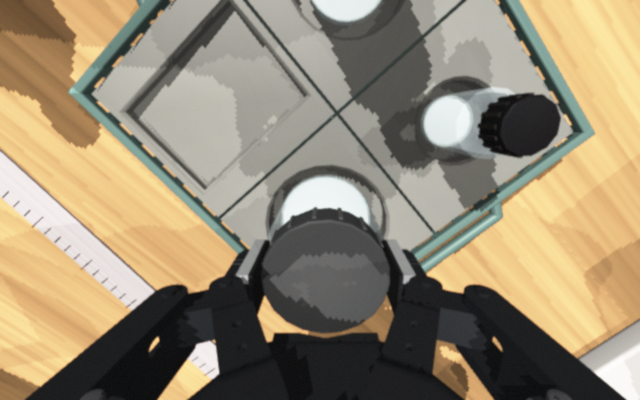

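Run:
```python
from rig import bot
from h import *
np.set_printoptions(precision=1,suppress=True)
bot.move_gripper(84)
bot.servo_line((485.5,-275.5,230),speed=250)
a=np.pi/2
bot.move_to((640,79,160),quat(a)); c=wcam(bot,'w13')
cv2.imwrite('pics/w13c.png',cv2.resize(c['image'][100:260,240:440],None,fx=4,fy=3.75,interpolation=cv2.INTER_CUBIC))
print(bot.read_state()['clock'])
```

```text
36.05
```

View pics/w13.png

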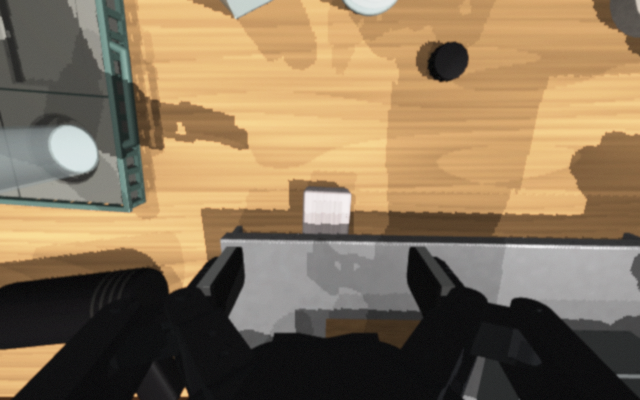

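View pics/w13c.png

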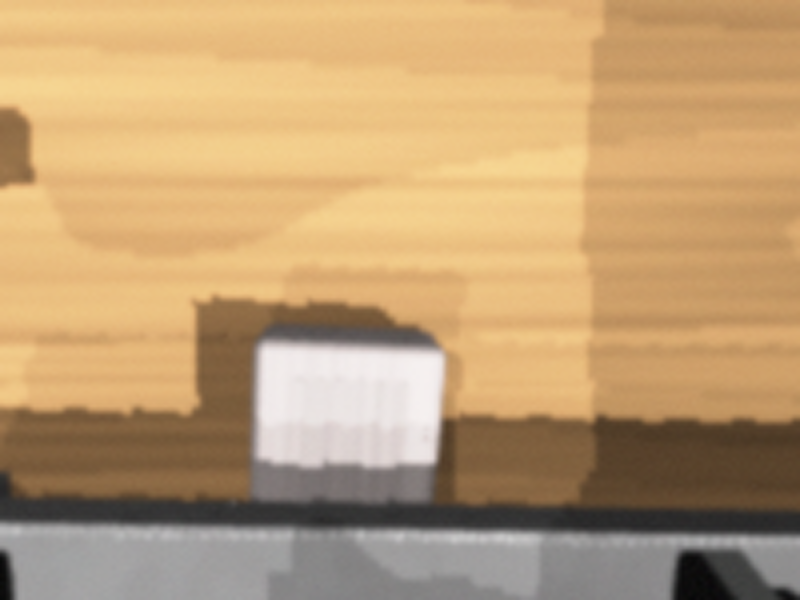

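Run:
```python
from h import *
np.set_printoptions(precision=1,suppress=True)
c=load('w13');T=lambda U,V:((U+.5)/4-.5+240,(V+.5)/3.75-.5+100)
for n,p,z in [('nearL',(258,342),26),('nearR',(443,350),26),('farL',(252,498),26),('farR',(434,500),26),('lipL',(10,498),36),('lipR',(790,518),36),('lipLt',(10,525),54),('lipRt',(790,543),54)]: print(n,atz(c,*T(*p),z))
print(atd(c,*map(int,T(340,400))),atd(c,*map(int,T(340,560))))
# finger lowest
for u in (232,240): print([(v,round(float(atd(c,u,v)[2]),0)) for v in range(240,256,2)])
```

```text
nearL [642.7  57.   26. ]
nearR [645.1 104.7  26. ]
farL [689.   54.4  26. ]
farR [689.7 103.3  26. ]
lipL [684.6  -7.5  36. ]
lipR [690.9 195.3  36. ]
lipLt [684.4  -2.4  54. ]
lipRt [689.9 188.4  54. ]
[659.   77.4  26.4] [693.6  77.5  53.8]
[(240, 52.0), (242, 53.0), (244, 53.0), (246, 182.0), (248, 183.0), (250, 186.0), (252, 187.0), (254, 189.0)]
[(240, 52.0), (242, 53.0), (244, 55.0), (246, 181.0), (248, 180.0), (250, 181.0), (252, 180.0), (254, 181.0)]
```

Run:
```python
from h import *
np.set_printoptions(precision=1,suppress=True)
c=load('w13');M=rot(__import__('rig').bot.read_state()['tool_rot'])
e=np.array(__import__('rig').bot.read_state()['ee_pos'])
for u in (230,270,300,320,350,400):
  print(u,[(v,np.round(M.T@(atd(c,u,v)-e),0)) for v in (260,290,320,335,345,355,370,390)])
```

```text
230 [(260, array([-41., -36.,  11.])), (290, array([-41., -40.,  -2.])), (320, array([-26., -81.,  17.])), (335, array([-24., -86.,  17.])), (345, array([-23., -90.,  16.])), (355, array([-22., -93.,  17.])), (370, array([-21., -97.,  16.])), (390, array([ -19., -103.,   18.]))]
270 [(260, array([-54., 106., -67.])), (290, array([ -56.,  107., -102.])), (320, array([ -59.,  108., -140.])), (335, array([ -60.,  106., -158.])), (345, array([-15., -83.,  10.])), (355, array([-14., -87.,  11.])), (370, array([-11., -99.,  19.])), (390, array([ -10., -104.,   19.]))]
300 [(260, array([-24., 105., -67.])), (290, array([ -25.,  107., -102.])), (320, array([ -26.,  106., -139.])), (335, array([ -7., -78.,   9.])), (345, array([ -6., -83.,  11.])), (355, array([ -6., -87.,  11.])), (370, array([ -6., -92.,  11.])), (390, array([ -5., -97.,  11.]))]
320 [(260, array([ -5., 106., -67.])), (290, array([  -5.,  106., -101.])), (320, array([  -5.,  106., -138.])), (335, array([  -5.,  106., -158.])), (345, array([ -1., -84.,  11.])), (355, array([ -1., -87.,  11.])), (370, array([ -1., -92.,  11.])), (390, array([ -0., -96.,  10.]))]
350 [(260, array([ 25., 106., -67.])), (290, array([  26.,  107., -102.])), (320, array([  27.,  103., -136.])), (335, array([  8., -79.,  10.])), (345, array([  8., -84.,  11.])), (355, array([  7., -86.,  10.])), (370, array([  7., -92.,  11.])), (390, array([  7., -97.,  11.]))]
400 [(260, array([ 75., 105., -66.])), (290, array([  78.,  106., -101.])), (320, array([  80.,  104., -137.])), (335, array([  75.,   83., -137.])), (345, array([  72.,   71., -138.])), (355, array([ 19., -93.,  17.])), (370, array([ 17., -99.,  19.])), (390, array([  16., -104.,   20.]))]
```

Run:
```python
from rig import bot
from h import *
np.set_printoptions(precision=1,suppress=True)
a=np.pi/2-0.045
bot.move_gripper(72)
bot.servo_line((660,79.5,60),quat(a),speed=150)
r=bot.servo_line((660,79.5,0),speed=60,until_force=12); print(r,bot.read_state()['ee_pos'])
c=wcam(bot,'w14')
bot.move_gripper(30,30); s=bot.read_state(); print(s['grip_width'],s['ft_force'],s['clock'])
c=wcam(bot,'w15')
```

```text
False [660.3  79.5   0.5]
49.33322618344621 [-0.4 -0.3  3.8] 38.6917
```

View pics/w15.png

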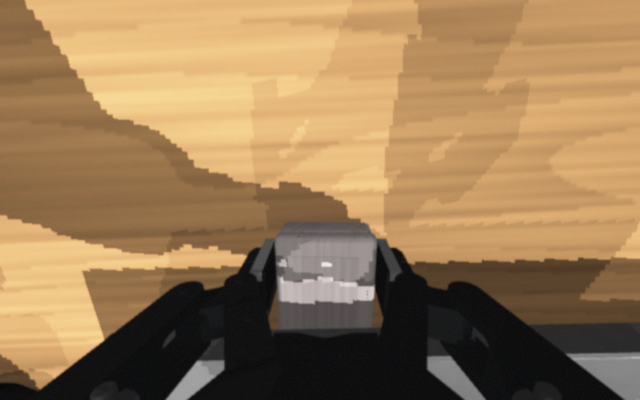

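Gripped at 49.3 mm (tin 50). Draw it out, then regrip nearer its centre.

Run:
```python
from rig import bot
from h import *
np.set_printoptions(precision=1,suppress=True)
d=np.array([np.cos(-.045),np.sin(-.045),0]); p=np.array([660,79.5,0.3])
r=bot.servo_line(p-60*d,speed=70); s=bot.read_state(); print(s['ee_pos'],s['grip_width'],s['ft_force'])
bot.move_gripper(66)
bot.servo_line(p-60*d+16*d,speed=80)
bot.move_gripper(30,40); s=bot.read_state(); print(s['grip_width'],s['clock'])
bot.servo_line(p-44*d+[0,0,20],speed=60)
c=wcam(bot,'w16')
```

```text
[599.8  82.2   0.4] 49.5948463887236 [-4.3 -0.5  8.4]
48.93239481108838 40.6917
```

View pics/w16.png

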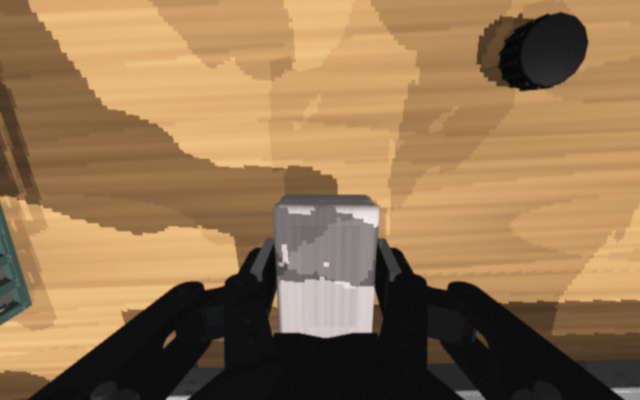

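Run:
```python
from rig import bot
from h import *
np.set_printoptions(precision=1,suppress=True)
c=load('w16');s=bot.read_state();M=rot(s['tool_rot']);e=np.array(s['ee_pos']);print(e)
for u,v in [(280,206),(372,208),(325,206),(325,212),(325,260),(282,320),(372,320)]: print(u,v,M.T@(atd(c,u,v)-e))
```

```text
[616.   81.5  20.3]
280 206 [-20.2 -24.1  31.6]
372 208 [ 22.1 -25.   31. ]
325 206 [  0.5 -23.5  31.4]
325 212 [  0.5 -25.6  29.2]
325 260 [  0.5 -25.8   4.9]
282 320 [-21.7 -25.5 -29.9]
372 320 [ 25.4 -22.9 -32.1]
```

Run:
```python
from rig import bot
from h import *
np.set_printoptions(precision=0,suppress=True)
c=load('w16');s=bot.read_state();M=rot(s['tool_rot']);e=np.array(s['ee_pos'])
for n in ('w16','w13'):
  c=load(n)
  f=cam(c);v,u=np.mgrid[0:400,0:640];d=c['depth']
  m=np.array(c['mount']); X=np.stack([(u-c['cx'])/f*d,(v-c['cy'])/f*d,d],-1)@m[:3,:3].T+m[:3,3]
  ok=(d>0)&(X[...,2]<40)&(X[...,2]>-30)&(v>230)
  for y0 in range(-120,0,10):
    k=ok&(X[...,1]>y0)&(X[...,1]<y0+10)&(abs(X[...,0])<130)
    if k.any(): print(n,y0,X[k][:,0].min(),X[k][:,0].max())
```

```text
w16 -110 -65.14792300191986 66.7656432304193
w16 -100 -66.97451509505251 67.8572981080799
w16 -90 -64.22785607907127 65.16379683808486
w16 -80 -61.41378324123784 62.53939182887364
w16 -70 -59.07137956761804 60.43114864951562
w16 -60 -56.38520018590902 57.73793865616114
w16 -50 -42.79484477260551 44.31719087450398
w16 -40 -37.647989451234515 38.980708801560084
w16 -30 -37.34620257682185 38.835453635545626
w16 -20 -37.22743224799031 38.905109127486845
w13 -110 -69.16901097754136 69.76228692716343
w13 -100 -71.4859485075681 73.09455096737767
w13 -90 -72.12429393240467 73.5252078599886
w13 -80 -72.9158472403597 74.32207988201348
w13 -70 -73.39825094608116 74.35500721401361
w13 -60 -60.92293193822791 64.25206513586173
w13 -50 -54.952882631538074 56.56457460055526
w13 -40 -55.27392335061202 56.88181277215217
w13 -30 -54.487141482610696 56.03882977172336
w13 -20 -41.613712444491206 43.10691266737892
```

Run:
```python
from rig import bot
from h import *
np.set_printoptions(precision=1,suppress=True)
bot.servo_line((616,81.5,205),speed=200)
a=np.pi/2-0.073; x,y=488.5,-169
bot.move_to((x,y,205),quat(a)); print(bot.read_state()['grip_width'])
bot.servo_line((x,y,60),speed=150); wcam(bot,'w17')
print(bot.read_state()['clock'])
```

```text
49.41364995764103
44.55
```

View pics/w17.png

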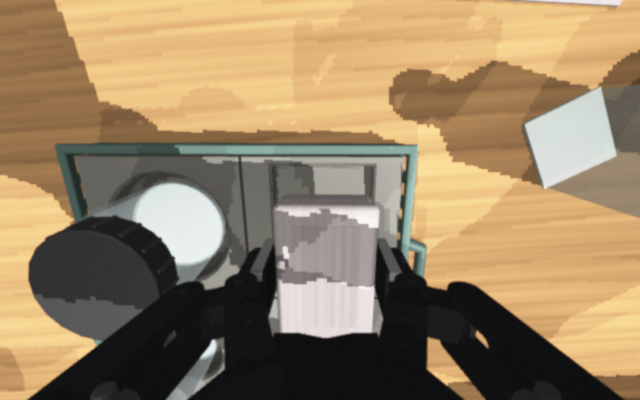

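Run:
```python
from rig import bot
from h import *
np.set_printoptions(precision=1,suppress=True)
c=load('w17')
cv2.imwrite('pics/w17c.png',cv2.resize(c['image'][140:260,220:440],None,fx=3.6,fy=3.6,interpolation=cv2.INTER_CUBIC))
```

```text
(no output)
```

View pics/w17c.png

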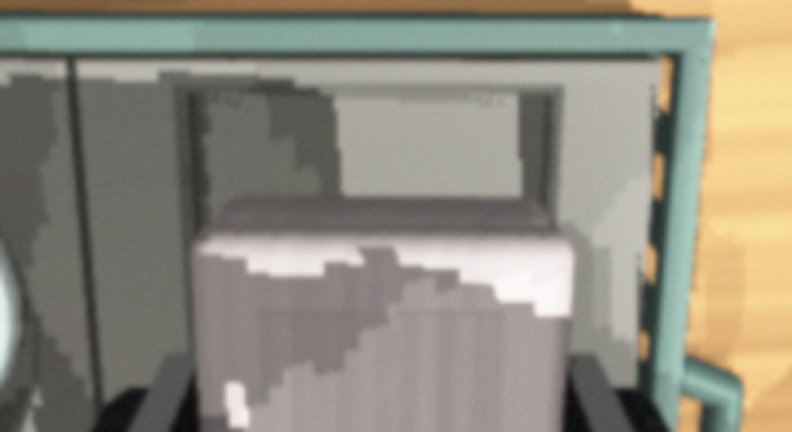

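Run:
```python
from rig import bot
from h import *
np.set_printoptions(precision=1,suppress=True)
c=load('w17');s=bot.read_state();M=rot(s['tool_rot']);e=np.array(s['ee_pos'])
T=lambda U,V:((U+.5)/3.6-.5+220,(V+.5)/3.6-.5+140)
for p,z in [((176,86),28),((562,86),28),((220,200),60),((548,200),60),((195,238),86),((573,238),86)]:
  w=atz(c,*T(*p),z); print(w,M.T@(w-e))
```

```text
[ 444.5 -201.7   28. ] [-35.7  32.8  42.1]
[ 449.4 -133.2   28. ] [33.  32.8 42.1]
[ 457.3 -190.5   60. ] [-23.6   0.9  30. ]
[ 460.9 -141.    60. ] [26.   0.8 30.1]
[ 455.  -189.4   86. ] [-22.7 -25.1  32.4]
[ 458.4 -141.8   86. ] [ 25.  -25.2  32.4]
```

Run:
```python
from rig import bot
from h import *
np.set_printoptions(precision=1,suppress=True)
place(bot,485.8,-170.8,20.5,0,0)
bot.move_gripper(60)
bot.servo_line((485.8,-170.8,200),speed=150)
bot.move_to((480,-150,300),quat(np.pi/2-.073)); wcam(bot,'w18')
bot.move_joints([1.2,-0.2,1.5,0,1.3,0])
print(bot.read_state()['clock'],bot.read_state()['ee_pos'])
for n in ('side','top'):
    c=bot.read_camera(n); pickle.dump(c,open(n+'F.pkl','wb')); cv2.imwrite(f'pics/{n}F.png',c['image'])
cv2.imwrite('pics/tF.png',cv2.resize(c['image'][140:290,370:510],None,fx=4,fy=4,interpolation=cv2.INTER_CUBIC))
c=load('sideF');cv2.imwrite('pics/sF.png',cv2.resize(c['image'][80:240,300:460],None,fx=3.7,fy=3.7,interpolation=cv2.INTER_CUBIC))
```

```text
down True [ 486.  -170.9   20.3] [-1.2  0.3  7.8]
50.4583 [142.8 467.  502.4]
```

View pics/w18.png

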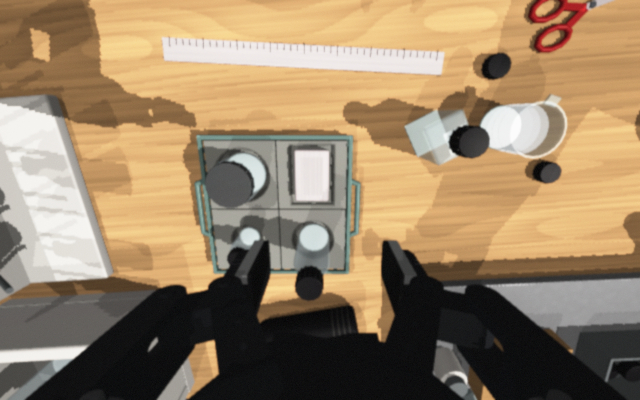

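View pics/tF.png

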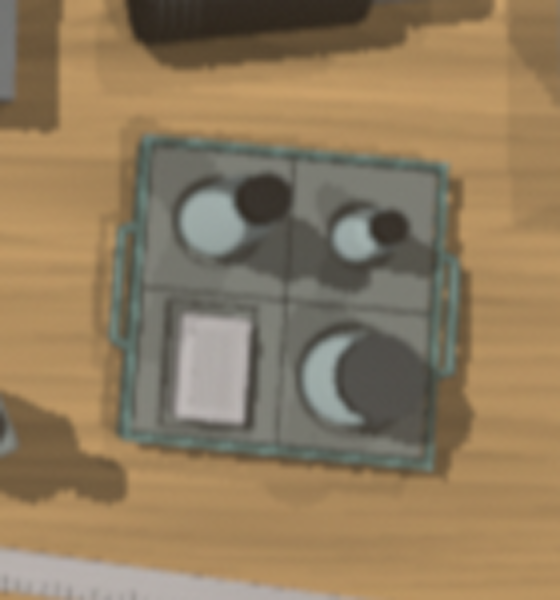

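View pics/sF.png

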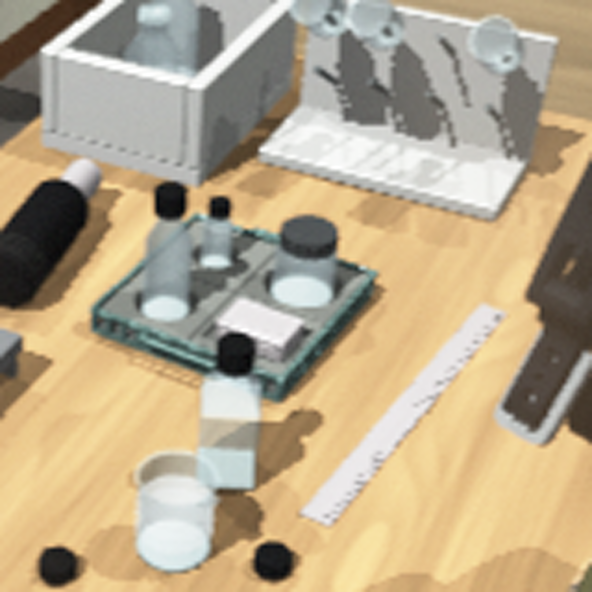

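View pics/topF.png

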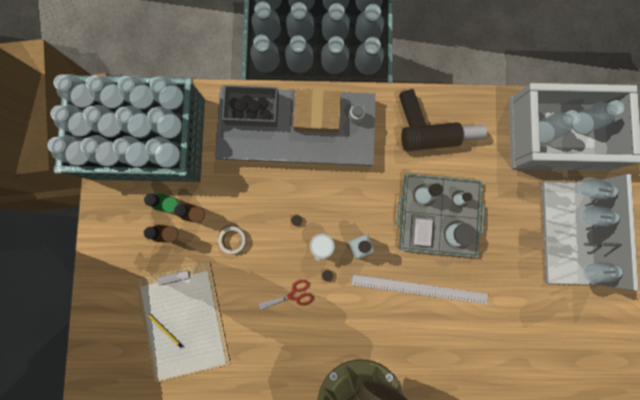

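Run:
```python
from h import *
np.set_printoptions(precision=1,suppress=True)
t=load('topF');T=lambda U,V:((U+.5)/4-.5+370,(V+.5)/4-.5+140)
for n,p,z in [('tall',(263,199),162),('small',(390,228),96),('jar',(384,378),96),('tinA',(182,330),46),('tinB',(245,335),46),('tinC',(235,415),46),('tinD',(180,410),46),('tin',(213,370),46)]:
    u,v=T(*p); print(n,atz(t,u,v,z),atd(t,round(u),round(v))[2])
t=load('top');f=load('topF')
for n,(u,v) in dict(sq=(364,246),bk=(322,245)).items():
    a=t['image'][v-12:v+12,u-12:u+12].astype(int);b=f['image'][v-12:v+12,u-12:u+12].astype(int);print(n,abs(a-b).mean())
from rig import bot
s=bot.read_state();print(s['qvel'],s['clock'])
```

```text
tall [ 597.2 -174.2  162. ] 162.03323058758542
small [ 587.8 -280.7   96. ] 95.1943119771322
jar [ 483.9 -274.6   96. ] 93.45816153570263
tinA [ 516.9 -147.5   46. ] 39.09715305287932
tinB [ 514.2 -192.8   46. ] 46.65149738618106
tinC [ 456.8 -185.1   46. ] 45.87905988930606
tinD [ 459.6 -145.7   46. ] 42.836825641479436
tin [ 488.6 -169.6   46. ] 49.51319876513912
sq 2.058449074074074
bk 3.1140046296296298
[ 0. -0. -0. -0. -0.  0.] 50.5583
```

Run:
```python
from h import *
np.set_printoptions(precision=1,suppress=True,linewidth=150)
t=load('topF')
print(np.array([[atd(t,u,v)[2] for u in range(415,433)] for v in range(220,247,2)]))
w=load('w18');print(np.array([[atd(w,u,v)[2] for u in range(296,330,4)] for v in range(148,206,6)]))
print(np.array([[atd(w,u,v)[2] for u in (205,215,225,240)] for v in range(170,205,6)]))
```

```text
[[  42.5   44.7   43.8   45.9   50.2   46.7   45.    42.7   43.4   42.5   44.    44.2   43.7   45.5   42.8   42.5   48.    21.5]
 [  39.1   46.1   43.2   44.1   46.4   43.4   45.    43.    42.1   45.    44.3   48.4   44.1   48.3   46.5   45.8   45.6   48.4]
 [  39.5   44.1   42.2   49.1 1222.8   44.5   43.8   44.4   46.7   41.7   48.5   45.6   43.6   43.1   44.6   45.2   47.    43.1]
 [  44.2   46.9   43.    45.    42.5   47.    46.5   44.    48.9   42.6   46.5   45.6   46.7   44.5   45.5   47.3   47.7   43.8]
 [  39.    47.    46.5   44.6   43.    46.    43.9   44.1   46.2   44.8   47.2   41.2 1222.8   41.4   44.7   47.1   43.9   45.4]
 [  44.1   43.7   45.7   44.1   46.1   46.6   47.2   45.8   46.9   48.9   43.2   41.3   46.    47.4   48.6   42.4   44.8   19.9]
 [  45.    48.3   44.    43.4   44.8   41.5   42.9   41.5   49.5   50.3   48.5   46.7   45.4   45.6   45.7   39.8   45.8   21.5]
 [  41.6   42.6   48.    46.    44.3   46.3   45.    44.3   46.    44.2   40.8   40.    45.    42.4   42.2   46.5   42.3   19.5]
 [  47.4   45.9   46.    44.1   47.1   44.7   46.8   46.4   48.9   4
[... 626 characters left out ...]
3   19.4   16.1   16.9   17.5   18.7   21.1   40.1   42.7   44.4   18.7   19.2]]
[[19.3 27.2 27.7 26.8 26.5 25.9 24.6 24.4 20. ]
 [45.6 45.  44.5 46.  44.8 46.6 47.6 45.4 44.4]
 [45.8 45.  44.7 45.5 44.7 44.2 45.5 44.7 45. ]
 [46.  45.1 45.6 45.3 45.4 46.4 44.7 46.  43.6]
 [46.1 46.8 46.5 45.4 46.  47.3 44.7 46.2 43.2]
 [45.4 43.2 47.1 45.3 45.8 46.3 45.  46.5 44.4]
 [43.8 44.9 46.  44.8 44.8 46.3 46.  44.2 43.9]
 [44.5 46.3 46.2 46.8 45.  46.1 45.5 45.7 42.2]
 [45.8 44.7 45.  46.5 44.5 46.  45.1 46.6 43.2]
 [18.5 19.1 19.5 18.9 18.8 18.5 19.4 19.1 18. ]]
[[29.1 94.  94.6 96.5]
 [30.6 95.9 94.3 97.4]
 [96.2 95.  96.4 95.4]
 [31.7 96.  94.8 94.6]
 [31.4 95.8 96.2 95.1]
 [31.8 94.4 96.7 94.9]]
```

Tin flat at about 45.5 mm (46 expected) and the lids and caps at their seated heights, so I'm handing in.

```bash
python3 -c "
from rig import bot
bot.finish_job(); print(bot.read_state()['clock'])"
```

```text
the job is handed in; nothing more can be done
the job is handed in; nothing more can be done
```

The tray is packed and the job is handed in at about 50.6 s of the 112 s allowed. I placed the tall bottle, small bottle, jar and tin in that order. The tin was drawn 60 mm out from under the lip before I lifted it.

**Last checks:**
- **Heights:** the tops stand at 162 mm (tall bottle), 95 mm (small bottle), about 95 mm (jar) and 45.5 mm (tin, level). Fully seated would be 162, 96, 96 and 46.
- **Positions:** all four pieces are within about 5 mm of their pocket centres. Each was lowered slowly until light contact.
- **Look-alikes:** the square bottle and the beaker show no change between the before and after top pictures.

**What disagreed or went wrong:**
- **Fingertip position:** wrist depth showed the fingertips about 27 mm farther back than the stated 19 mm ahead of the TCP.
- **Effect on the bottles:** the tall bottle was held only by the top few millimetres of its cap. My first try at the small bottle closed on nothing and did not disturb it. I corrected the heights for the later grasps.
- **Camera offsets:** the top and wrist cameras differed by 2 to 6 mm. I used values between the two, within the 8 mm pocket clearance.

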